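Stand evidence tubes in the field-kit rack

TASK

Stand both evidence tubes from the sloped rest upright in the grey rack, cap up, each fully down on the bottom of its own pocket, and let go. One of the three pockets has a broken-off plug stuck deep inside, so feel for it and use the other two. Leave the rest of the kit on the table where it is.

Things in the scene. Friction and masses are not known exactly. Their poses are not given: they have to be found in the camera images.
- tube_a: White evidence tube, 160 mm long, 30 to 65 g: body 22 mm in diameter with a bevelled foot, grey round cap 28 mm in diameter on the last 40 mm. Origin at the centre of its foot, z axis from foot to cap. Starts in a cradle of the rest, axis 45 degrees above level, cap high and away from the robot; only its lower 94 mm lies in the cradle. In the rest's +y cradle.
- tube_b: White evidence tube, 160 mm long, 30 to 65 g: body 22 mm in diameter with a bevelled foot, grey round cap 28 mm in diameter on the last 40 mm. Origin at the centre of its foot, z axis from foot to cap. Starts in a cradle of the rest, axis 45 degrees above level, cap high and away from the robot; only its lower 94 mm lies in the cradle. In the rest's -y cradle.
- rest: Aluminium rest, fixed, foot 150 by 170 mm, on either side of the table. Two sloped open cradles 100 mm apart (y = +50 and -50 mm) rise along its +x at 45 degrees, each 94 mm long and 33 mm wide over its side cheeks, which reach up to about the tube's axis, with a stop at the tube's foot. Origin at the centre of its underside, z up.
- rack: Grey plastic rack, fixed, foot 90 by 210 mm, 95 mm tall. Three upright square pockets at y = -75, 0, +75 mm, x = 0, 28 mm wide inside, walls 4 mm. Origin at the centre of its underside, z up. In a clear pocket a tube's foot rests 10 mm above the table (85 mm below the rim), in the blocked one a fixed plug stops it 56 mm above the table.
- mouth0 (a point): Centre of the mouth of one pocket of the rack, at rim height (95 mm above the table); z axis up. One of the three pockets, not known which, is blocked. Numbered from the rack's -y end.
- mouth1 (a point): Centre of the mouth of one pocket of the rack, at rim height (95 mm above the table); z axis up. One of the three pockets, not known which, is blocked. Numbered from the rack's -y end.
- mouth2 (a point): Centre of the mouth of one pocket of the rack, at rim height (95 mm above the table); z axis up. One of the three pockets, not known which, is blocked. Numbered from the rack's -y end.
- jar: Bystander: squat powder jar, 56 mm wide, 70 mm tall. Origin at the centre of its underside. Leave alone.
- tape_a: Bystander: roll of tape lying flat, 100 mm wide, 48 mm tall. Origin at the centre of its underside. Leave alone.
- tape_b: Bystander: thinner roll of tape lying flat, 82 mm wide, 25 mm tall. Origin at the centre of its underside. Leave alone.
- torch: Bystander: dark metal torch lying flat, 137 mm long, 34 mm tall. Origin at the centre of its underside. Leave alone.
- rule: Bystander: flat white L-shaped scale rule, 160 by 93 mm, 4 mm thick. Origin at the centre of its underside. Leave alone.
- camera: Bystander: black camera, about 125 mm wide, 97 mm tall. Origin at the centre of its underside. Leave alone.
- brush: Bystander: dusting brush lying flat, 180 mm long. Origin at the centre of its underside. Leave alone.

How it is judged (in metres and radians):
At the end, for the whole second after the job is handed in: Each tube stands cap up (within 0.2 rad of upright) in a pocket of the rack, its foot within 11 mm of the pocket's axis and less than 20 mm above the rack's underside, at rest and released ((horizontal distance between tube_a and mouth0 below 0.011 m or horizontal distance between tube_a and mouth1 below 0.011 m or horizontal distance between tube_a and mouth2 below 0.011 m) and z of each of tube_a, tube_b in the frame of rack below 0.02 m and angle between each of tube_a, tube_b's own z axis and vertical below 0.2 rad and linear speed of each of tube_a, tube_b below 0.02 m/s and (horizontal distance between tube_b and mouth0 below 0.011 m or horizontal distance between tube_b and mouth1 below 0.011 m or horizontal distance between tube_b and mouth2 below 0.011 m)); the robot touches nothing.
It fails at once if a bystander (jar, tape rolls, torch, rule, camera or brush) is moved more than 30 mm (distance of any of jar, tape_a, tape_b, torch, rule, camera, brush from where it was at the start of the episode above 0.03 m).
It also fails if it takes over 72 s, if anything falls off the work surface, if the arm or the gripper's body presses on something with over 40 N, if the wrist force passes 120 N, or if a joint passes its speed limit or range.

ROBOT

A 6-joint arm with a two-finger parallel gripper is mounted at the origin on the work surface. World frame = base frame: x ahead of the robot, y to its left, z up, the work surface at z = 0. Lengths are in m, angles in degrees, forces in N, time in s.
With the tool pointing down it reaches from about 0.275 to 0.85 m from the base axis. Payload 19 kg.
Tool frame: the origin (TCP) lies at the very end of the fingers, on their centre line; the grasp point (between the pads) lies 19 mm behind it; z points along the fingers, y is the line along which they close (so a half turn about z gives the same grasp; the last joint's range is limited). The gripper opens to 85 mm and grips with 20 to 120 N. Pads are 22 mm wide; open, the fingers measure 114 mm over their backs; the gripper's body (76 mm by 85 mm) begins 54 mm behind the grasp point. The pads swing forward as they close: fully open they stand 13 mm farther back than shut.
Start: joints at [-72.193, 8.623, 82.357, -0, 89.026, -7.678], TCP at [0.247, -0.519, 0.231] pointing down, gripper open.
Joint ranges: [-160.23, 160.23], [-39.13, 120.54], [6.94, 153.29], [-79.49, 259.48], [9.18, 160.14], [-161.06, 161.06]. Speed limits (degrees/s): [108.29, 108.29, 127.2, 172.46, 172.46, 172.46].

INTERFACE

Orientations are given as a 3x3 rotation matrix whose columns are the frame's x, y, z axes.
In Python, from bench import read_state, grab_frame, camera_info, job_done gives the robot as it stands.
- The arm moves only by the tool send_rows, never from a script. Its argument "plan" is a list of rows, each a list of 3 entries, a list of its own where there are three numbers: the shift along the tool's x, y, z in m, then the turn about the tool's z in degrees, then the opening, from 0 (shut) to 1 (fully open). A call has 1 to 12 rows; each row shifts and turns the commanded pose from where the row before left it, along the tool's axes as they then stand; what a row does not reach is not made up. A row lasts 1/12 s, in which the tool goes at most 41.7 mm and 7.16 degrees, less where a joint would pass 70% of its speed; a pose out of reach is approached as far as the arm can. A call with a gripper value outside its range is refused whole. The fingers move at their own pace and stop on an object; "grip_force" is the grip in N (left out, the last holds). Time passes only in rows, so rows that do not move let the fingers close. It gives the time, the measured TCP pose, the force, the opening and the grip force at its end, in the units of the state.
- read_state(): the state, without advancing time (a new reading comes with each control period).
- grab_frame(name): name is "scene" or "side" or "wrist"; returns the picture (480x640x3 uint8, blue, green, red); there is no depth.
- camera_info(name): a dict with "camera_matrix" (3x3 intrinsics, pixels), "pose" (4x4, takes a point from camera to world coordinates). Camera axes: x right, y down, z forward; pixel columns grow to the right and rows downward; lengths in m; the calibration is good to about 2 mm. A picture is of the moment at which its call begins: read the wrist's pose just before it. camera_info takes no time and is no camera call; for the wrist camera it gives the pose at the moment of the call.
- job_done(): hands the job in; it is judged then, once.
The state is a dict: "clock": time; "q": joint angles; "joint_velocities": joint speeds; "joint_torque": joint torques, N m; "tcp_pos": TCP position; "orientation": TCP orientation; "ft_force": force on the tool from outside, world axes, zero at the start; "torque": the same for the moment, N m; "opening": finger opening in m; "gripper_force": force on a finger pad.
Only numpy, scipy, OpenCV 4.12 (cv2) and the standard library are available. Lean on these libraries where they do the work, as an engineer would, in place of code of your own. Each camera call takes 0.05 s, during which the arm holds its last target. There are 200 camera calls.

## Working session

There is one attempt and no reset: what is moved stays moved. The work goes in short steps, Python scripts to look and compute and a tool call to move; the robot and the scene stay as the last step left them, time stands still between calls to the robot, and variables do not carry over. Pictures are saved under pics/ and viewed, at most 10 in all, crops included, and the job is handed in when it is done.

Besides the shell and the picture viewer there is one more tool, called after ">>>" by a JSON object that holds its "op" and its "data", one argument or row to a line. send_rows: Moves the arm, as the interface text tells. Its arguments: {"type":"object","properties":{"plan":{"type":"array"},"grip_force":{"type":"number"}},"required":["plan"]}

```bash
mkdir -p pics; ls; python3 - <<'E'
from bench import *
import cv2,numpy as np
np.set_printoptions(precision=4,suppress=True)
for n in("scene","side"):
    f=grab_frame(n);cv2.imwrite(f"pics/{n}0.png",f)
    c=camera_info(n);print(n,c["camera_matrix"],c["pose"])
s=read_state();print(s)
E
```

```text
pics
scene [[445.4827   0.     322.9675]
 [  0.     445.4827 240.6536]
 [  0.       0.       1.    ]] [[-0.2413  0.7646 -0.5976  1.2276]
 [ 0.9704  0.1818 -0.1593  0.1727]
 [-0.0131 -0.6183 -0.7858  0.8985]
 [ 0.      0.      0.      1.    ]]
side [[488.446    0.     318.6447]
 [  0.     488.446  237.304 ]
 [  0.       0.       1.    ]] [[-0.8834 -0.2321  0.4071  0.1941]
 [-0.4686  0.4261 -0.7739  0.8258]
 [ 0.0062 -0.8744 -0.4851  0.5923]
 [ 0.      0.      0.      1.    ]]
{'clock': 0.1, 'q': array([-72.1926,   8.6463,  82.3866,  -0.0019,  89.0254,  -7.6786]), 'joint_velocities': array([ 0.0209, -0.1144, -0.0785,  0.003 ,  0.0427, -0.0448]), 'joint_torque': array([  0.0065, -71.4377, -57.1797,  -0.    ,   0.0072,  -0.    ]), 'tcp_pos': array([ 0.2473, -0.5189,  0.2308]), 'orientation': array([[ 0.9027,  0.4303, -0.0003],
       [ 0.4303, -0.9027,  0.001 ],
       [ 0.0001, -0.001 , -1.    ]]), 'ft_force': array([0.7994, 0.4132, 0.0335]), 'torque': array([-0.0139,  0.0128,  0.0109]), 'gripper_force': 0.0, 'opening': 0.08542989685906534}
```

View pics/scene0.png

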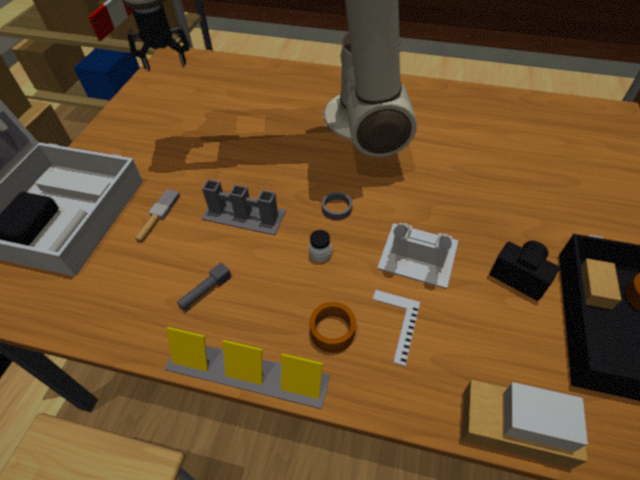

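View pics/side0.png

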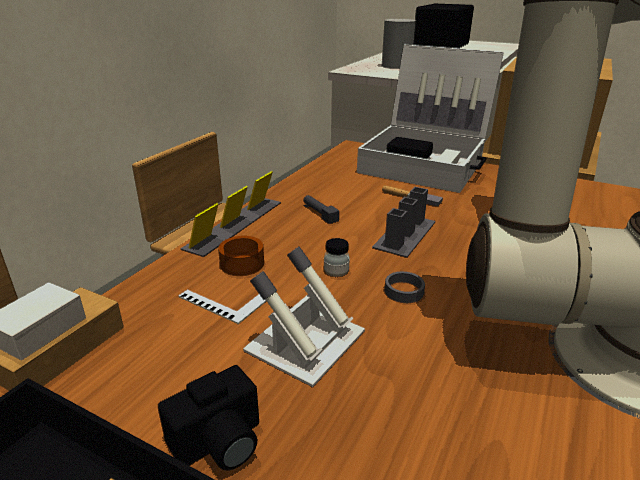

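The scene view shows the rack's pocket tops at about (212,184), (240,190) and (267,197), with the rest at about (420,255) and cap ends near (402,230) and (445,241). The side view shows tube caps at (262,280) and (295,255), feet at (306,355) and (345,322), and pocket tops near (397,213), (408,203) and (419,191). I'll triangulate these roughly, then refine with the wrist camera.

```bash
cat > h.py <<'E'
from bench import *
import cv2,numpy as np
np.set_printoptions(precision=4,suppress=True)
def ray(c,p):
    K=np.array(c["camera_matrix"]);T=np.array(c["pose"])
    d=T[:3,:3]@np.linalg.solve(K,[p[0],p[1],1.]);return T[:3,3],d/np.linalg.norm(d)
def plane(c,p,z):
    o,d=ray(c,p);return o+d*(z-o[2])/d[2]
def tri(obs):
    A=np.zeros((3,3));b=np.zeros(3);R=[]
    for c,p in obs:
        o,d=ray(c,p);M=np.eye(3)-np.outer(d,d);A+=M;b+=M@o;R.append((o,M))
    x=np.linalg.solve(A,b);return x,max(np.linalg.norm(M@(x-o)) for o,M in R)
def proj(c,X):
    T=np.linalg.inv(c["pose"]);v=T[:3,:3]@X+T[:3,3];v=np.array(c["camera_matrix"])@v;return v[:2]/v[2]
E
python3 - <<'E'
from h import *
s,d=camera_info("scene"),camera_info("side")
for n,a,b in[("rackL",(212,184),(419,191)),("rackM",(240,190),(408,203)),("rackR",(267,197),(397,213)),("cap1",(402,230),(295,252)),("cap2",(445,241),(262,276))]:
    print(n,*tri([(s,a),(d,b)]))
print([plane(s,p,0.01) for p in[(393,225),(459,238),(447,285),(379,270)]])
w=camera_info("wrist");t=read_state();R=t["orientation"]
print("wristcam in tool",R.T@(w["pose"][:3,3]-t["tcp_pos"]),R.T@w["pose"][:3,:3],w["camera_matrix"])
a=cv2.imread("pics/scene0.png")[165:300,195:475];b=cv2.imread("pics/side0.png")[170:390,230:450]
a=cv2.resize(a,(780,376),interpolation=cv2.INTER_CUBIC);cv2.imwrite("pics/c1.png",a)
E
```

```text
rackL [ 0.5025 -0.3116  0.0927] 0.0013281871945632305
rackM [ 0.5049 -0.2344  0.0904] 0.0018761341247702647
rackR [ 0.5093 -0.162   0.0909] 0.0013131323750668583
cap1 [0.5829 0.1801 0.1433] 0.001530340006809572
cap2 [0.5918 0.2734 0.1433] 0.00195906968198705
[array([0.4594, 0.1575, 0.01  ]), array([0.4637, 0.3264, 0.01  ]), array([0.613 , 0.3074, 0.01  ]), array([0.6079, 0.1457, 0.01  ])]
wristcam in tool [ 0.0674  0.002  -0.1434] [[-0.0001 -0.9632 -0.2689]
 [ 1.      0.     -0.0004]
 [ 0.0003 -0.2689  0.9632]] [[357.646    0.     321.8067]
 [  0.     357.646  236.925 ]
 [  0.       0.       1.    ]]
```

View pics/c1.png

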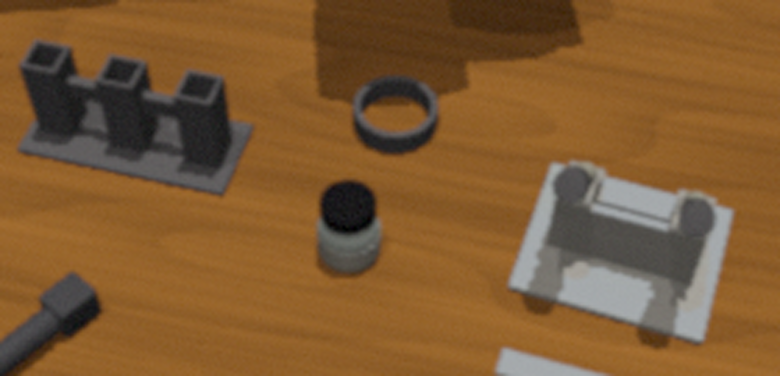

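The crop shows cap ends at scene pixels (401,231) and (445,242.5), and pocket mouths at about (212,185), (240,190) and (267,196). I'll raise and square up the tool, then go over the rack for a close wrist view.

>>> {"op": "send_rows", "data": {
  "plan": [
    [[0, 0, -0.004], 5.9, 1],
    [[0, 0, -0.008], 5.9, 1],
    [[0, 0, -0.008], 5.9, 1],
    [[0, 0, -0.008], 5.9, 1],
    [[0, 0, -0.008], 5.9, 1]
  ]
}}

```text
clock: 0.52
tcp_pos: [0.2473, -0.5189, 0.2673]
orientation: [[0.997, -0.075, -0.0], [-0.075, -0.997, 0.001], [-0.0, -0.001, -1.0]]
ft_force: [0.7, -0.8, -0.7]
opening: 0.0856
gripper_force: 0.0
```

>>> {"op": "send_rows", "data": {
  "plan": [
    [[0.021, -0.025, 0], 0, 1],
    [[0.021, -0.025, 0], 0, 1],
    [[0.021, -0.025, 0], 0, 1],
    [[0.021, -0.025, 0], 0, 1],
    [[0.021, -0.025, 0], 0, 1],
    [[0.021, -0.025, 0], 0, 1],
    [[0.021, -0.025, 0], 0, 1],
    [[0.021, -0.025, 0], 0, 1],
    [[0.021, -0.025, 0], 0, 1],
    [[0.021, -0.025, 0], 0, 1],
    [[0.021, -0.025, 0], 0, 1],
    [[0.021, -0.025, 0], 0, 1]
  ]
}}

```text
clock: 1.52
tcp_pos: [0.5206, -0.2359, 0.2671]
orientation: [[0.998, -0.07, -0.0], [-0.07, -0.998, 0.0], [-0.0, -0.0, -1.0]]
ft_force: [-0.4, -0.4, 0.5]
opening: 0.0853
gripper_force: 0.0
```

>>> {"op": "send_rows", "data": {
  "plan": [
    [[0, 0, 0], 0, 1],
    [[0, 0, 0], 0, 1],
    [[0, 0, 0], 0, 1]
  ]
}}

```text
clock: 1.77
tcp_pos: [0.5195, -0.2375, 0.267]
orientation: [[0.998, -0.07, -0.001], [-0.07, -0.998, 0.0], [-0.001, -0.0, -1.0]]
ft_force: [0.3, 0.6, 0.0]
opening: 0.0851
gripper_force: 0.0
```

```bash
python3 - <<'E'
from h import *
import json
c=camera_info("wrist");f=grab_frame("wrist");cv2.imwrite("pics/w1.png",f)
json.dump({k:np.array(v).tolist() for k,v in c.items() if k in("camera_matrix","pose")},open("w1.json","w"))
t=read_state();print(t["clock"],t["tcp_pos"],t["orientation"],t["q"],t["ft_force"])
E
```

```text
1.8167 [ 0.5193 -0.2379  0.2671] [[ 0.9975 -0.0705 -0.0006]
 [-0.0705 -0.9975  0.0001]
 [-0.0006 -0.0001 -1.    ]] [-32.3353   7.6585  79.3541  -0.011   93.0189  61.7053] [-0.7    -0.7713  0.1506]
```

View pics/w1.png

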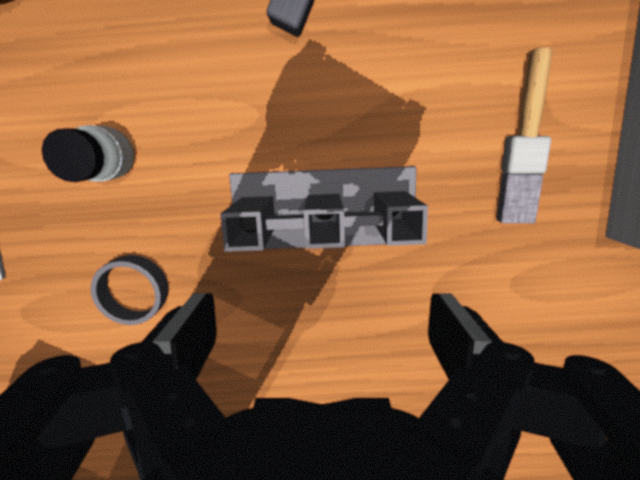

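The wrist view shows the three pocket mouths at about (241,230), (324,227) and (406,224). I'll zoom in for exact rim corners and a look inside.

```bash
python3 - <<'E'
import cv2,numpy as np
f=cv2.imread("pics/w1.png")[185:260,210:440]
f=cv2.resize(f,None,fx=3.4,fy=3.4,interpolation=cv2.INTER_CUBIC)
f=(255*(np.clip(f/255.*1.3,0,1))**0.5).astype(np.uint8);cv2.imwrite("pics/w1c.png",f)
E
```

```text
(no output)
```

View pics/w1c.png

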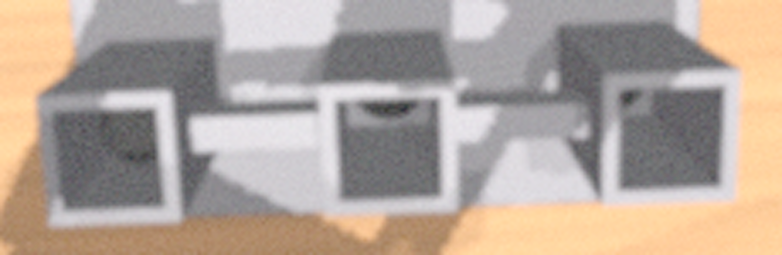

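The crop shows a large dark round thing inside the left pocket (mouth2, higher y) and small floor holes in the other two, so mouth2 is probably the plugged one (still to be felt). Mouth centres in the full picture are (242.5,231.8), (324.4,228.5) and (407.6,225.0). Now I'll go over the rest.

>>> {"op": "send_rows", "data": {
  "plan": [
    [[0, -0.0385, -0.003], 0, 1],
    [[0, -0.0385, -0.003], 0, 1],
    [[0, -0.0385, -0.003], 0, 1],
    [[0, -0.0385, -0.003], 0, 1],
    [[0, -0.0385, -0.003], 0, 1],
    [[0, -0.0385, -0.003], 0, 1],
    [[0, -0.0385, -0.003], 0, 1],
    [[0, -0.0385, -0.003], 0, 1],
    [[0, -0.0385, -0.003], 0, 1],
    [[0, -0.0385, -0.003], 0, 1],
    [[0, -0.0385, -0.003], 0, 1],
    [[0, -0.0385, -0.003], 0, 1]
  ]
}}

```text
clock: 2.82
tcp_pos: [0.5521, 0.2241, 0.3037]
orientation: [[0.997, -0.072, 0.0], [-0.072, -0.997, 0.0], [0.0, -0.0, -1.0]]
ft_force: [0.1, -0.9, -0.1]
opening: 0.0855
gripper_force: 0.0
```

>>> {"op": "send_rows", "data": {
  "plan": [
    [[0, 0, 0], 0, 1],
    [[0, 0, 0], 0, 1],
    [[0, 0, 0], 0, 1]
  ]
}}

```text
clock: 3.07
tcp_pos: [0.5523, 0.2224, 0.3032]
orientation: [[0.997, -0.071, -0.0], [-0.071, -0.997, -0.0], [-0.0, 0.0, -1.0]]
ft_force: [-0.6, -0.9, 1.2]
opening: 0.0852
gripper_force: 0.0
```

```bash
python3 - <<'E'
from h import *
import json
s,d=camera_info("scene"),camera_info("side");w=json.load(open("w1.json"))
for a,b,p in[((212,184.5),(419,191),(407.6,225.0)),((240,190.2),(408,203),(324.4,228.5)),((267,196.3),(397,213),(242.5,231.8))]:
    print("mouth",tri([(s,a),(d,b),(w,p)]),plane(w,p,.095))
c=camera_info("wrist");f=grab_frame("wrist");cv2.imwrite("pics/w2.png",f)
json.dump({k:np.array(v).tolist() for k,v in c.items() if k in("camera_matrix","pose")},open("w2.json","w"))
t=read_state();print(t["clock"],t["tcp_pos"],t["orientation"],t["q"],t["ft_force"])
E
```

```text
mouth (array([ 0.5034, -0.3148,  0.091 ]), np.float64(0.002782744721585774)) [ 0.5055 -0.3165  0.095 ]
mouth (array([ 0.5051, -0.238 ,  0.0884]), np.float64(0.0032884626284896156)) [ 0.5075 -0.241   0.095 ]
mouth (array([ 0.5084, -0.1636,  0.0906]), np.float64(0.0017287726391177378)) [ 0.5096 -0.1663  0.095 ]
3.1167 [0.5523 0.222  0.3033] [[ 0.9974 -0.0715 -0.0002]
 [-0.0715 -0.9974 -0.0002]
 [-0.0002  0.0002 -1.    ]] [ 14.4921  10.3516  72.1436  -0.0102  97.518  108.5902] [ 0.5378 -0.1846 -0.19  ]
```

View pics/w2.png

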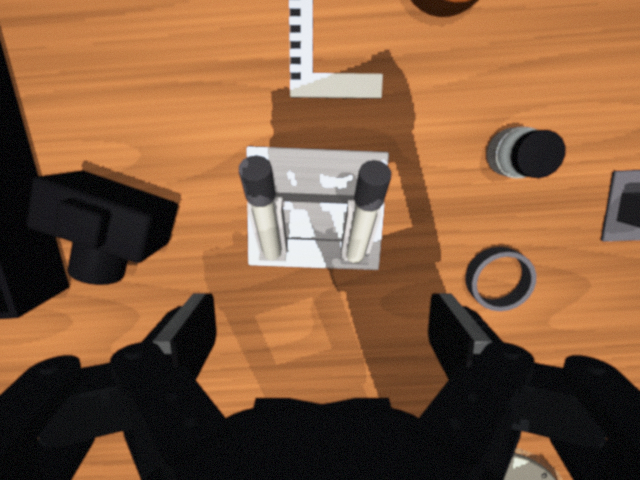

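The rest is in view: tube_a's cap at about (258,182) with its foot at (270,255), tube_b's cap at about (372,185) with its foot at (354,258), and the base plate corners at (248,148), (387,153), (380,269) and (249,265). I'll segment the dark caps in the wrist and side pictures and triangulate their centroids.

```bash
python3 - <<'E'
from h import *
import json
d,w,s=camera_info("side"),json.load(open("w2.json")),camera_info("scene")
def cap(img,win,thr=95):
    x0,y0,x1,y1=win;c=img[y0:y1,x0:x1].astype(int)
    m=((c.max(2)<thr)&(c.max(2)-c.min(2)<25)).astype(np.uint8)
    m=cv2.morphologyEx(m,cv2.MORPH_OPEN,np.ones((3,3),np.uint8))
    n,l,st,ce=cv2.connectedComponentsWithStats(m);k=1+np.argmax(st[1:,4])
    return ce[k]+[x0,y0],st[k]+[x0,y0,0,0,0]
W=cv2.imread("pics/w2.png");D=cv2.imread("pics/side0.png");S=cv2.imread("pics/scene0.png")
for n,a,b in[("a",(232,145,285,212),(245,262,288,303)),("b",(345,150,400,214),(282,240,318,278))]:
    A=cap(W,a);B=cap(D,b);print(n,A,B);print(tri([(w,A[0]),(d,B[0])]))
    for p in A[0],: print(plane(w,p,.12))
for p in[(248,148),(387,153),(380,269),(249,265)]:print(plane(w,p,.006))
for p in[(270,255),(354,258)]:print("foot",plane(w,p,.03))
E
```

```text
a (array([258.4024, 179.6528]), array([ 241,  157,   37,   48, 1230])) (array([263.3093, 285.6263]), array([252, 273,  24,  27, 388]))
(array([0.5878, 0.2741, 0.127 ]), np.float64(0.0001404958563886874))
[0.5872 0.2755 0.12  ]
b (array([370.7686, 184.3666]), array([ 345,  161,   45,   47, 1331])) (array([299.2508, 259.4582]), array([289, 248,  22,  24, 323]))
(array([0.5764, 0.1747, 0.1275]), np.float64(0.00042263100153036825))
[0.5758 0.174  0.12  ]
[0.6139 0.3044 0.006 ]
[0.5963 0.1387 0.006 ]
[0.4486 0.1512 0.006 ]
[0.4663 0.3219 0.006 ]
foot [0.4858 0.2888 0.03  ]
foot [0.4746 0.1862 0.03  ]
```

Both tubes are measured with about 0.4 mm residual. The cap centres are a (0.588,0.274,0.127) and b (0.576,0.175,0.127), the rest's yaw is about -6.3°, and the axis heights fit the text. I'll grasp tube_b at its cap, with the pads closing across the tilt plane.

>>> {"op": "send_rows", "data": {
  "plan": [
    [[0, 0, 0], 2.2, 1],
    [[0.0146, 0.0222, 0], 0, 1],
    [[0.0146, 0.0222, 0], 0, 1],
    [[0, 0, 0.03], 0, 1],
    [[0, 0, 0.03], 0, 1],
    [[0, 0, 0.03], 0, 1],
    [[0, 0, 0.03], 0, 1],
    [[0, 0, 0.02], 0, 1],
    [[0, 0, 0.01], 0, 1],
    [[0, 0, 0], 0, 1],
    [[0, 0, 0], 0, 1]
  ]
}}

```text
clock: 4.03
tcp_pos: [0.5767, 0.1753, 0.1543]
orientation: [[0.994, -0.109, 0.001], [-0.109, -0.994, 0.0], [0.001, -0.0, -1.0]]
ft_force: [-0.8, -0.1, 1.2]
opening: 0.0857
gripper_force: 0.0
```

```bash
python3 - <<'E'
from h import *
f=grab_frame("wrist");g=grab_frame("side")[180:400,200:420]
cv2.imwrite("pics/p3.png",np.hstack([cv2.resize(f,(400,300)),cv2.resize(g,(300,300))]))
t=read_state();print(t["clock"],t["tcp_pos"],t["orientation"][:,0],t["ft_force"])
E
```

```text
4.1333 [0.5771 0.1759 0.1552] [ 0.9941 -0.1088  0.0023] [ 0.6132  0.5437 -0.0199]
```

View pics/p3.png

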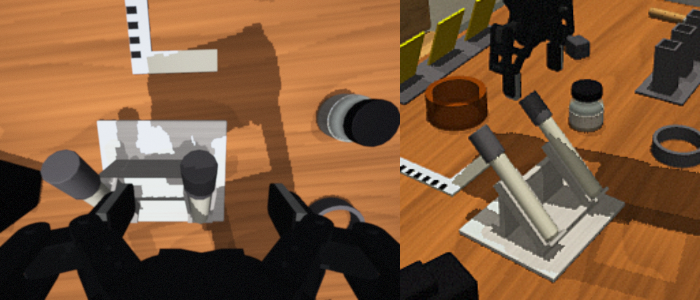

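The gripper is centred on tube_b: in the wrist half its cap sits at x≈198, between finger tips at about 130 and 271. I'll go down 50 mm and close.

>>> {"op": "send_rows", "data": {
  "plan": [
    [[0, 0, 0.025], 0, 1],
    [[0, 0, 0.025], 0, 1],
    [[0, 0, 0], 0, 1],
    [[0, 0, 0], 0, 0.1],
    [[0, 0, 0], 0, 0.1],
    [[0, 0, 0], 0, 0.1],
    [[0, 0, 0], 0, 0.1],
    [[0, 0, 0], 0, 0.1],
    [[0, 0, 0], 0, 0.1],
    [[0, 0, 0], 0, 0.1]
  ],
  "grip_force": 25
}}

```text
clock: 4.97
tcp_pos: [0.577, 0.1763, 0.1044]
orientation: [[0.994, -0.108, 0.002], [-0.108, -0.994, 0.0], [0.002, -0.001, -1.0]]
ft_force: [1.3, -0.3, 7.8]
opening: 0.0275
gripper_force: 24.4
```

>>> {"op": "send_rows", "data": {
  "plan": [
    [[0, 0, 0], 0, 0.1],
    [[0, 0, 0], 0, 0.1],
    [[0, 0, 0], 0, 0.1],
    [[0, 0, 0], 0, 0.1]
  ]
}}

```text
clock: 5.3
tcp_pos: [0.577, 0.1763, 0.1044]
orientation: [[0.994, -0.108, 0.002], [-0.108, -0.994, 0.0], [0.002, -0.001, -1.0]]
ft_force: [1.4, -0.1, 6.5]
opening: 0.0272
gripper_force: 24.4
```

Tube_b is gripped (27 mm opening). With the foot against the rest's stop, I'll swing the cap up in an arc about the foot so that the tube pivots between the pads.

>>> {"op": "send_rows", "data": {
  "plan": [
    [[-0.0081, 0, -0.0075], 0, 0.1],
    [[-0.0081, 0, -0.0074], 0, 0.1],
    [[-0.0091, 0, -0.006], 0, 0.1],
    [[-0.0091, 0, -0.006], 0, 0.1],
    [[0, 0, 0], 0, 0.1]
  ]
}}

```text
clock: 5.72
tcp_pos: [0.5414, 0.1802, 0.1319]
orientation: [[0.994, -0.108, 0.001], [-0.108, -0.994, 0.0], [0.001, -0.001, -1.0]]
ft_force: [1.8, -0.8, 4.0]
opening: 0.0275
gripper_force: 25.1
```

>>> {"op": "send_rows", "data": {
  "plan": [
    [[-0.01, 0, -0.0046], 0, 0.1],
    [[-0.01, 0, -0.0046], 0, 0.1],
    [[-0.0106, 0, -0.003], 0, 0.1],
    [[-0.0106, 0, -0.003], 0, 0.1],
    [[0, 0, 0], 0, 0.1]
  ]
}}

```text
clock: 6.13
tcp_pos: [0.4999, 0.1847, 0.1461]
orientation: [[0.994, -0.108, -0.0], [-0.108, -0.994, 0.0], [-0.0, -0.0, -1.0]]
ft_force: [-1.6, 0.1, 5.0]
opening: 0.0272
gripper_force: 25.1
```

```bash
python3 - <<'E'
from h import *
g=grab_frame("side")[180:400,200:480];f=grab_frame("scene")[150:310,300:500]
cv2.imwrite("pics/p4.png",np.hstack([cv2.resize(g,(438,344)),cv2.resize(f,(344,344))]))
t=read_state();print(t["clock"],t["tcp_pos"],t["orientation"][:,0],t["ft_force"])
E
```

```text
6.2333 [0.5008 0.1845 0.1457] [ 0.9942 -0.1079 -0.0002] [-0.8728  1.1562  6.7789]
```

View pics/p4.png

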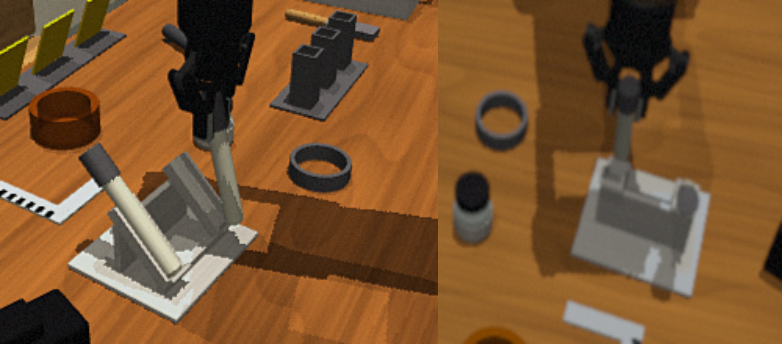

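The arc works: tube_b stands nearly upright (around 80°) with its foot still at the stop, at about (235,220) in the side half. I'll finish the arc, lift, and measure the tilt numerically.

>>> {"op": "send_rows", "data": {
  "plan": [
    [[-0.0109, 0, -0.0013], 0, 0.1],
    [[-0.0109, 0, -0.0013], 0, 0.1],
    [[0, 0, 0], 0, 0.1],
    [[0, 0, -0.012], 0, 0.1],
    [[0, 0, -0.024], 0, 0.1],
    [[0, 0, -0.024], 0, 0.1],
    [[0, 0, -0.024], 0, 0.1],
    [[0, 0, -0.024], 0, 0.1],
    [[0, 0, -0.012], 0, 0.1],
    [[0, 0, 0], 0, 0.1],
    [[0, 0, 0], 0, 0.1]
  ]
}}

```text
clock: 7.15
tcp_pos: [0.4797, 0.1867, 0.268]
orientation: [[0.994, -0.108, 0.0], [-0.108, -0.994, 0.0], [0.0, -0.0, -1.0]]
ft_force: [0.2, 0.7, -0.5]
opening: 0.0275
gripper_force: 25.2
```

```bash
cat > tilt.py <<'E'
from h import *
# tube body hanging below the gripper: bright, low-saturation blob near the projected body; axis = intersection of the two view planes
def body(n,img,c,tcp):
    m=np.zeros(img.shape[:2],np.uint8)
    a=proj(c,tcp+[0,0,-.012]);b=proj(c,tcp+[0,0,-.095])
    cv2.line(m,tuple(int(v) for v in a),tuple(int(v) for v in b),255,34)
    h=cv2.cvtColor(img,cv2.COLOR_BGR2HSV);mm=((h[...,1]<90)&(h[...,2]>75)&(m>0)).astype(np.uint8)
    mm=cv2.morphologyEx(mm,cv2.MORPH_OPEN,np.ones((3,3),np.uint8))
    k,l,st,ce=cv2.connectedComponentsWithStats(mm);i=1+np.argmax(st[1:,4])
    ys,xs=np.nonzero(l==i);p=np.c_[xs,ys].astype(np.float32)
    vx,vy,x0,y0=cv2.fitLine(p,cv2.DIST_HUBER,0,.01,.01).ravel()
    t=(p-[x0,y0])@[vx,vy]
    print(n,"blob",st[i],"len",np.ptp(t))
    e=[np.array([x0,y0])+q*np.array([vx,vy]) for q in(t.min(),t.max())]
    e.sort(key=lambda q:q[1]);return e   # top, bottom
def tilt():
    t=read_state();tcp=t["tcp_pos"];N=[];E=[];C=[]
    for n in("scene","side"):
        c=camera_info(n);img=grab_frame(n);cv2.imwrite(f"pics/t_{n}.png",img)
        e=body(n,img,c,tcp);o,d1=ray(c,e[0]);_,d2=ray(c,e[1]);v=np.cross(d1,d2);N.append(v/np.linalg.norm(v));E.append(e);C.append((c,o))
    ax=np.cross(*N);ax/=np.linalg.norm(ax);ax*=np.sign(ax[2])
    A=np.array([N[0],N[1],[0,0,1]]);
    f=lambda z:np.linalg.solve(A,[N[0]@C[0][1],N[1]@C[1][1],z])
    foot=tri([(C[0][0],E[0][1]),(C[1][0],E[1][1])])
    print("axis",ax,"deg",np.degrees(np.arccos(ax[2])),"foot",foot,"axis at tcp z",f(tcp[2]))
    print(t["clock"],"tcp",tcp,t["orientation"][:,0],t["ft_force"],t["q"])
if __name__=="__main__":tilt()
E
python3 tilt.py
```

```text
scene blob [419 158   5   6  24] len 6.366868
side blob [348 201  16  63 625] len 62.189594
axis [-0.0014  0.2832  0.959 ] deg 16.453872658877195 foot (array([0.4343, 0.2023, 0.1907]), np.float64(0.016718907587843407)) axis at tcp z [0.4613 0.2019 0.268 ]
7.15 tcp [0.4797 0.1867 0.268 ] [ 0.9941 -0.1082  0.0003] [ 0.2037  0.7306 -0.5251] [ 12.682    0.7924  86.5991   0.005   92.586  108.8963]
```

```bash
python3 - <<'E'
from h import *
t=read_state();tcp=t["tcp_pos"];c=camera_info("scene");f=cv2.imread("pics/t_scene.png");h=cv2.cvtColor(f,cv2.COLOR_BGR2HSV)
print([proj(c,tcp+[0,0,z]).round() for z in(-.012,-.1)])
for z in(-.03,-.05,-.07,-.09):
    u,v=proj(c,tcp+[0,0,z]).round().astype(int);print(v,h[v,u-12:u+13:2,1:].tolist())
E
```

```text
[array([418., 160.]), array([412., 189.])]
167 [[184, 132], [189, 131], [189, 127], [179, 124], [80, 80], [28, 73], [32, 72], [40, 76], [48, 80], [167, 116], [184, 129], [179, 128], [185, 131]]
173 [[191, 111], [188, 126], [187, 127], [192, 126], [143, 109], [36, 70], [32, 72], [36, 79], [33, 77], [93, 96], [186, 119], [188, 121], [175, 124]]
180 [[189, 77], [182, 116], [187, 128], [189, 131], [142, 111], [26, 68], [27, 76], [33, 78], [30, 76], [134, 120], [184, 144], [178, 143], [187, 142]]
186 [[190, 82], [187, 82], [184, 125], [192, 129], [192, 129], [180, 133], [180, 132], [174, 139], [183, 149], [182, 151], [184, 151], [187, 149], [188, 148]]
```

```bash
sed -i 's/h\[...,1\]<90)&(h\[...,2\]>75)/h[...,1]<95)\&(h[...,2]>55)/' tilt.py; sed -i 's/0,0,-.095/0,0,-.125/' tilt.py; python3 tilt.py
```

```text
scene blob [411 157  13  28 244] len 28.412945
side blob [346 201  18  69 751] len 68.46845
axis [ 0.1641 -0.0098  0.9864] deg 9.463963823681476 foot (array([0.4496, 0.19  , 0.1549]), np.float64(0.0007654910420246005)) axis at tcp z [0.4691 0.1884 0.2667]
7.25 tcp [0.4792 0.1866 0.2667] [ 0.9941 -0.1083 -0.0018] [-0.514  -0.5301 -0.4205] [ 12.6819   0.8397  86.6935   0.0064  92.5725 108.8997]
```

Tube_b is held with a residual tilt of 9.4°, its foot at (0.450,0.190,0.155), back towards the robot. I'll square the tool to the rack and carry the foot over mouth1.

>>> {"op": "send_rows", "data": {
  "plan": [
    [[0, 0, 0], -4.7, 0.1],
    [[0.005, 0.03, 0], 0, 0.1],
    [[0.0064, 0.0395, 0], 0, 0.1],
    [[0.0064, 0.0395, 0], 0, 0.1],
    [[0.0064, 0.0395, 0], 0, 0.1],
    [[0.0064, 0.0395, 0], 0, 0.1],
    [[0.0064, 0.0395, 0], 0, 0.1],
    [[0.0064, 0.0395, 0], 0, 0.1],
    [[0.0064, 0.0395, 0], 0, 0.1],
    [[0.0064, 0.0395, 0], 0, 0.1],
    [[0.0064, 0.0395, 0], 0, 0.1]
  ]
}}

```text
clock: 8.27
tcp_pos: [0.5315, -0.2023, 0.2672]
orientation: [[1.0, -0.027, -0.001], [-0.027, -1.0, 0.001], [-0.001, -0.001, -1.0]]
ft_force: [0.9, 0.5, -0.4]
opening: 0.0273
gripper_force: 25.2
```

>>> {"op": "send_rows", "data": {
  "plan": [
    [[0.0064, 0.0393, 0], 0, 0.1],
    [[0, 0, 0], 0, 0.1],
    [[0, 0, 0], 0, 0.1],
    [[0, 0, 0], 0, 0.1],
    [[0, 0, 0], 0, 0.1]
  ]
}}

```text
clock: 8.68
tcp_pos: [0.5372, -0.2388, 0.2678]
orientation: [[1.0, -0.026, -0.0], [-0.026, -1.0, 0.001], [-0.0, -0.001, -1.0]]
ft_force: [0.1, 0.4, -0.4]
opening: 0.0273
gripper_force: 25.2
```

```bash
python3 tilt.py; python3 - <<'E'
import cv2,numpy as np
a=cv2.imread("pics/t_scene.png")[150:235,190:300];b=cv2.imread("pics/t_side.png")[160:255,360:460]
r=lambda f,k:cv2.resize(f,None,fx=k,fy=k,interpolation=cv2.INTER_CUBIC)
A=r(a,4);B=r(b,3.58)[:340];A=A[:340];B=B[:A.shape[0]]
o=np.hstack([A,B]);o=(255*(o/255.)**.6).astype(np.uint8);print(A.shape,o.shape);cv2.imwrite("pics/p5.png",o)
E
```

```text
scene blob [219 144  19  28 239] len 31.799713
side blob [ 381  118   39   66 1606] len 61.768105
axis [ 0.0061 -0.2425  0.9701] deg 14.037151501581596 foot (array([ 0.5242, -0.2214,  0.1594]), np.float64(0.014225377439643713)) axis at tcp z [ 0.5311 -0.2417  0.2678]
8.6833 tcp [ 0.5372 -0.2388  0.2678] [ 0.9997 -0.0256 -0.0003] [ 0.0639  0.3701 -0.3538] [-31.477    9.6635  76.9782   0.0165  93.3874  59.9896]
(340, 440, 3) (340, 798, 3)
```

View pics/p5.png

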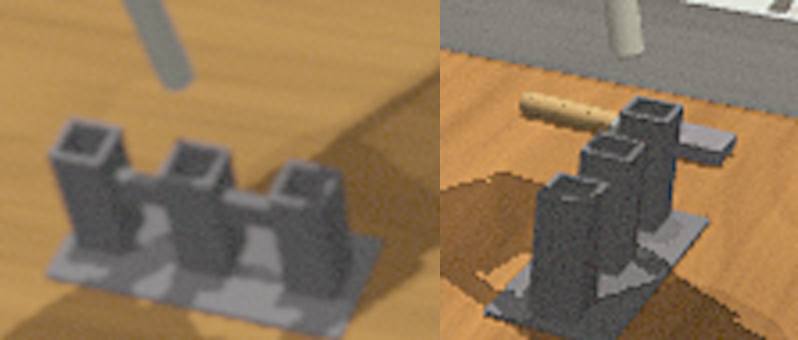

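The picture shows the foot's lower end at scene (234.3,169) and side (412.2,173.5). The mouth centres are at scene (211.8,185), (239.5,191.5) and (267.5,196.5), and at side (419.2,190.7), (408.3,201.3) and (397.3,212.5). Next I'll compute the foot-to-mouth offset in the same two views.

```bash
python3 - <<'E'
from h import *
s,d=camera_info("scene"),camera_info("side")
for n,a,b in[("foot",(234.3,169),(412.2,173.5)),("m0",(211.8,185),(419.2,190.7)),("m1",(239.5,191.5),(408.3,201.3)),("m2",(267.5,196.5),(397.3,212.5))]:print(n,*tri([(s,a),(d,b)]))
for m in[(.5055,-.3165,.095),(.5075,-.241,.095),(.5096,-.1663,.095)]:print(proj(s,np.array(m)),proj(d,np.array(m)))
E
```

```text
foot [ 0.5046 -0.2376  0.1642] 0.0005007304555220258
m0 [ 0.5033 -0.3126  0.0917] 0.00021501230440892804
m1 [ 0.5072 -0.2361  0.0912] 0.0013600981455310526
m2 [ 0.5086 -0.1609  0.0927] 0.0016232593344051693
[209.7629 184.3444] [418.9247 188.8907]
[237.1877 189.7106] [408.5732 199.5199]
[264.9466 195.1793] [397.2499 211.0853]
```

>>> {"op": "send_rows", "data": {
  "plan": [
    [[0.001, 0.001, 0.01], 0, 0.1],
    [[0, 0, 0.015], 0, 0.1],
    [[0, 0, 0.015], 0, 0.1],
    [[0, 0, 0.01], 0, 0.1],
    [[0, 0, 0.004], 0, 0.1],
    [[0, 0, 0.004], 0, 0.1],
    [[0, 0, 0.004], 0, 0.1],
    [[0, 0, 0], 0, 0.1]
  ]
}}

```text
clock: 9.45
tcp_pos: [0.5382, -0.2407, 0.2057]
orientation: [[1.0, -0.026, -0.0], [-0.026, -1.0, 0.0], [-0.0, -0.0, -1.0]]
ft_force: [-0.9, -0.5, -0.9]
opening: 0.0273
gripper_force: 25.3
```

>>> {"op": "send_rows", "data": {
  "plan": [
    [[0, 0, 0.003], 0, 0.1],
    [[0, 0, 0.003], 0, 0.1],
    [[0, 0, 0.003], 0, 0.1],
    [[0, 0, 0], 0, 0.1]
  ]
}}

```text
clock: 9.78
tcp_pos: [0.5381, -0.2407, 0.1964]
orientation: [[1.0, -0.026, -0.001], [-0.026, -1.0, 0.0], [-0.001, -0.0, -1.0]]
ft_force: [-0.2, 0.2, -0.3]
opening: 0.0273
gripper_force: 25.3
```

>>> {"op": "send_rows", "data": {
  "plan": [
    [[0, 0, 0.003], 0, 0.1],
    [[0, 0, 0.003], 0, 0.1],
    [[0, 0, 0], 0, 0.1]
  ]
}}

```text
clock: 10.03
tcp_pos: [0.5381, -0.2407, 0.1903]
orientation: [[1.0, -0.026, -0.001], [-0.026, -1.0, 0.001], [-0.001, -0.0, -1.0]]
ft_force: [0.5, 0.3, -0.7]
opening: 0.0275
gripper_force: 25.3
```

No contact so far, with the foot about 15 mm inside mouth1. I'll straighten the tube against the pocket wall while going down.

>>> {"op": "send_rows", "data": {
  "plan": [
    [[-0.003, 0, 0.003], 0, 0.1],
    [[-0.003, 0, 0.003], 0, 0.1],
    [[-0.003, 0, 0.003], 0, 0.1],
    [[-0.003, 0, 0.003], 0, 0.1],
    [[0, 0, 0], 0, 0.1]
  ]
}}

```text
clock: 10.45
tcp_pos: [0.5256, -0.2404, 0.1784]
orientation: [[1.0, -0.027, -0.0], [-0.027, -1.0, 0.0], [-0.0, -0.0, -1.0]]
ft_force: [1.6, -0.9, -2.7]
opening: 0.0274
gripper_force: 24.7
```

>>> {"op": "send_rows", "data": {
  "plan": [
    [[-0.003, 0, 0.002], 0, 0.1],
    [[-0.003, 0, 0.002], 0, 0.1],
    [[-0.003, 0, 0.002], 0, 0.1],
    [[-0.002, 0, 0.002], 0, 0.1],
    [[0, 0, 0], 0, 0.1]
  ]
}}

```text
clock: 10.87
tcp_pos: [0.5147, -0.2401, 0.1706]
orientation: [[1.0, -0.027, -0.001], [-0.027, -1.0, 0.0], [-0.001, -0.0, -1.0]]
ft_force: [1.9, 0.2, -1.9]
opening: 0.0271
gripper_force: 24.7
```

```bash
python3 - <<'E'
from h import *
from tilt import body
# visible part: from fingertips down to the rim, in both views
import tilt
t=read_state();print(t["clock"],t["tcp_pos"],t["ft_force"],t["torque"])
for n in("scene","side"):
    c=camera_info(n);f=grab_frame(n);cv2.imwrite(f"pics/u_{n}.png",f)
    h=cv2.cvtColor(f,cv2.COLOR_BGR2HSV);a=proj(c,t["tcp_pos"]);print(n,a)
    lo,hi=(a[1]).astype(int)+2,int(proj(c,np.array([.507,-.2385,.097]))[1])-4
    C=[]
    for v in range(lo,hi,2):
        xs=np.arange(int(a[0])-25,int(a[0])+25);r=h[v,xs]
        m=(r[:,1]<95)&(r[:,2]>(95 if n=="side" else 58))
        C.append((v,xs[m].min() if m.any() else 0,xs[m].max() if m.any() else 0,int(m.sum())))
    print(C)
E
```

```text
10.8667 [ 0.5147 -0.2401  0.1706] [ 1.9266  0.2442 -1.9474] [-0.0822 -0.5169 -0.0062]
scene [231.248  169.4706]
[(171, np.int64(229), np.int64(234), 6), (173, np.int64(229), np.int64(237), 9), (175, np.int64(230), np.int64(237), 8), (177, np.int64(230), np.int64(237), 8), (179, np.int64(208), np.int64(238), 9), (181, np.int64(206), np.int64(238), 19), (183, np.int64(206), np.int64(239), 10)]
side [408.5715 170.0286]
[(172, 0, 0, 0), (174, np.int64(410), np.int64(411), 2), (176, np.int64(411), np.int64(411), 1), (178, 0, 0, 0), (180, np.int64(410), np.int64(410), 1), (182, np.int64(410), np.int64(411), 2), (184, np.int64(411), np.int64(412), 2), (186, np.int64(410), np.int64(413), 3), (188, np.int64(412), np.int64(423), 3), (190, np.int64(410), np.int64(413), 4), (192, np.int64(409), np.int64(424), 6), (194, np.int64(409), np.int64(429), 6)]
```

>>> {"op": "send_rows", "data": {
  "plan": [
    [[-0.001, 0, 0.003], 0, 0.1],
    [[-0.001, 0, 0.003], 0, 0.1],
    [[-0.001, 0, 0.003], 0, 0.1],
    [[0, 0, 0.003], 0, 0.1],
    [[0, 0, 0], 0, 0.1]
  ]
}}

```text
clock: 11.38
tcp_pos: [0.512, -0.24, 0.1582]
orientation: [[1.0, -0.027, -0.001], [-0.027, -1.0, 0.001], [-0.001, -0.001, -1.0]]
ft_force: [2.6, -0.0, -2.2]
opening: 0.027
gripper_force: 24.7
```

>>> {"op": "send_rows", "data": {
  "plan": [
    [[0, 0, 0.003], 0, 0.1],
    [[0, 0, 0.003], 0, 0.1],
    [[0, 0, 0.003], 0, 0.1],
    [[0, 0, 0.003], 0, 0.1],
    [[0, 0, 0], 0, 0.1]
  ]
}}

```text
clock: 11.8
tcp_pos: [0.512, -0.24, 0.1462]
orientation: [[1.0, -0.026, -0.001], [-0.026, -1.0, 0.001], [-0.001, -0.001, -1.0]]
ft_force: [2.3, -0.2, -2.0]
opening: 0.027
gripper_force: 24.7
```

>>> {"op": "send_rows", "data": {
  "plan": [
    [[-0.001, 0, 0.003], 0, 0.1],
    [[-0.001, 0, 0.003], 0, 0.1],
    [[0, 0, 0.003], 0, 0.1],
    [[0, 0, 0.003], 0, 0.1],
    [[0, 0, 0.003], 0, 0.1],
    [[0, 0, 0], 0, 0.1]
  ]
}}

```text
clock: 12.3
tcp_pos: [0.51, -0.2399, 0.1312]
orientation: [[1.0, -0.026, -0.001], [-0.026, -1.0, 0.001], [-0.001, -0.0, -1.0]]
ft_force: [2.5, 0.6, -2.5]
opening: 0.0272
gripper_force: 24.7
```

>>> {"op": "send_rows", "data": {
  "plan": [
    [[0, 0, 0.002], 0, 0.1],
    [[0, 0, 0.002], 0, 0.1],
    [[0, 0, 0.002], 0, 0.1],
    [[0, 0, 0], 0, 0.1]
  ]
}}

```text
clock: 12.63
tcp_pos: [0.5101, -0.24, 0.1255]
orientation: [[1.0, -0.026, -0.0], [-0.026, -1.0, 0.0], [-0.0, -0.0, -1.0]]
ft_force: [2.0, 0.5, -1.3]
opening: 0.0271
gripper_force: 24.8
```

>>> {"op": "send_rows", "data": {
  "plan": [
    [[0, 0, 0.002], 0, 0.1],
    [[0, 0, 0.002], 0, 0.1],
    [[0, 0, 0], 0, 0.1]
  ]
}}

```text
clock: 12.88
tcp_pos: [0.5103, -0.2401, 0.1219]
orientation: [[1.0, -0.026, 0.0], [-0.026, -1.0, -0.0], [0.0, 0.0, -1.0]]
ft_force: [1.0, -0.6, -0.5]
opening: 0.0268
gripper_force: 24.8
```

>>> {"op": "send_rows", "data": {
  "plan": [
    [[0, 0, 0.002], 0, 0.1],
    [[0, 0, 0.001], 0, 0.1],
    [[0, 0, 0], 0, 0.1]
  ]
}}

```text
clock: 13.13
tcp_pos: [0.5114, -0.2407, 0.1213]
orientation: [[1.0, -0.026, 0.004], [-0.026, -1.0, -0.002], [0.004, 0.002, -1.0]]
ft_force: [0.5, 1.1, 24.6]
opening: 0.027
gripper_force: 26.9
```

>>> {"op": "send_rows", "data": {
  "plan": [
    [[0, 0, 0], 0, 0.55],
    [[0, 0, 0], 0, 0.55],
    [[0, 0, 0], 0, 0.55],
    [[0, 0, 0], 0, 0.55],
    [[0, 0, 0], 0, 0.55],
    [[0, 0, -0.004], 0, 0.55],
    [[0, 0, -0.02], 0, 0.55],
    [[0, 0, -0.03], 0, 0.55],
    [[0, 0, -0.03], 0, 0.55],
    [[0, 0, -0.03], 0, 1],
    [[0, 0, -0.03], 0, 1]
  ]
}}

```text
clock: 14.05
tcp_pos: [0.51, -0.2399, 0.2648]
orientation: [[1.0, -0.026, -0.0], [-0.026, -1.0, 0.0], [-0.0, -0.0, -1.0]]
ft_force: [0.4, -1.4, 0.0]
opening: 0.0698
gripper_force: 0.0
```

```bash
python3 - <<'E'
from h import *
c=camera_info("side");f=grab_frame("side");cv2.imwrite("pics/v_side.png",f)
s=camera_info("scene");g=grab_frame("scene");cv2.imwrite("pics/v_scene.png",g)
# expected pixels of cap top (z .170), cap lower edge (.130) in each view and grey levels along the column
for n,cc,im in(("side",c,f),("scene",s,g)):
    for z in(.19,.18,.175,.17,.165,.15,.135,.13,.125,.12,.11,.10):
        u,v=proj(cc,np.array([.5065,-.2385,z])).round().astype(int)
        print(n,z,u,v,cv2.cvtColor(im[v-0:v+1,u-2:u+3],cv2.COLOR_BGR2HSV)[0,:,1:].mean(0).round())
print(read_state()["tcp_pos"],read_state()["ft_force"])
E
```

```text
side 0.19 413 163 [34. 81.]
side 0.18 412 167 [30. 88.]
side 0.175 412 169 [31. 81.]
side 0.17 412 171 [25. 52.]
side 0.165 411 173 [18. 72.]
side 0.15 411 179 [28. 38.]
side 0.135 410 185 [26. 35.]
side 0.13 410 187 [20. 35.]
side 0.125 410 189 [52. 85.]
side 0.12 410 191 [48. 94.]
side 0.11 409 194 [47. 91.]
side 0.1 409 198 [48. 98.]
scene 0.19 232 161 [184. 139.]
scene 0.18 232 164 [161. 144.]
scene 0.175 233 166 [31. 98.]
scene 0.17 233 167 [ 9. 79.]
scene 0.165 234 169 [ 8. 67.]
scene 0.15 235 174 [26. 36.]
scene 0.135 236 178 [20. 36.]
scene 0.13 236 180 [22. 34.]
scene 0.125 236 181 [19. 38.]
scene 0.12 237 182 [26. 46.]
scene 0.11 237 185 [35. 81.]
scene 0.1 238 188 [31. 80.]
[ 0.5113 -0.2407  0.2683] [ 1.4346  1.069  -0.606 ]
```

Tube_b met the pocket's floor (24.6 N at the TCP height expected for a foot at 10 mm). Its cap now spans about 0.13–0.17 m in both views, so mouth1 was clear. Now tube_a.

>>> {"op": "send_rows", "data": {
  "plan": [
    [[0, 0, 0], 4.8, 1],
    [[0.0014, -0.0372, 0], 0, 1],
    [[0.0014, -0.0372, 0], 0, 1],
    [[0.0014, -0.0372, 0], 0, 1],
    [[0.0014, -0.0372, 0], 0, 1],
    [[0.0014, -0.0372, 0], 0, 1],
    [[0.0014, -0.0372, 0], 0, 1],
    [[0.0014, -0.0372, 0], 0, 1],
    [[0.0014, -0.0372, 0], 0, 1],
    [[0.0014, -0.0372, 0], 0, 1],
    [[0.0014, -0.0372, 0], 0, 1],
    [[0.0014, -0.0372, 0], 0, 1]
  ]
}}

```text
clock: 15.15
tcp_pos: [0.5703, 0.1669, 0.2627]
orientation: [[0.994, -0.11, -0.0], [-0.11, -0.994, 0.0], [-0.0, 0.0, -1.0]]
ft_force: [0.5, 0.1, -0.3]
opening: 0.0851
gripper_force: 0.0
```

>>> {"op": "send_rows", "data": {
  "plan": [
    [[0.0014, -0.0372, 0], 0, 1],
    [[0.0014, -0.0372, 0], 0, 1],
    [[0.0014, -0.0365, 0], 0, 1],
    [[0, 0, 0], 0, 1],
    [[0, 0, 0], 0, 1],
    [[0, 0, 0.025], 0, 1],
    [[0, 0, 0.025], 0, 1],
    [[0, 0, 0.025], 0, 1],
    [[0, 0, 0.02], 0, 1],
    [[0, 0, 0], 0, 1],
    [[0, 0, 0], 0, 1]
  ]
}}

```text
clock: 16.07
tcp_pos: [0.5867, 0.2737, 0.1679]
orientation: [[0.994, -0.111, -0.001], [-0.111, -0.994, -0.001], [-0.001, 0.001, -1.0]]
ft_force: [-0.0, -0.1, 1.0]
opening: 0.0851
gripper_force: 0.0
```

```bash
python3 - <<'E'
from h import *
t=read_state();R=t["orientation"];X=np.array([.5878,.2741,.127])
print(t["clock"],t["tcp_pos"],R[:,0],"tool delta",R.T@(X+[0,0,-.022]-t["tcp_pos"]))
f=grab_frame("wrist");cv2.imwrite("pics/x_wrist.png",f);c=camera_info("wrist");h=cv2.cvtColor(f,cv2.COLOR_BGR2HSV)
u,v=proj(c,X);print("cap expected",u,v)
for r in(-20,0,20):
    row=h[int(v)+r,:];m=np.nonzero((row[:,1]<60)&(row[:,2]<110)&(row[:,2]>30)&(abs(np.arange(640)-u)<80))[0];print(r,m.min(),m.max(),len(m))
print(h[int(v),int(u)-60:int(u)+61:5,1:].tolist())
E
```

```text
16.0667 [0.5867 0.2737 0.1679] [ 0.9938 -0.1109 -0.0013] tool delta [ 0.0012 -0.0005  0.0629]
cap expected 318.0683688982864 265.21466643084636
-20 293 341 49
0 290 398 109
20 294 340 47
[[163, 192], [162, 187], [158, 187], [166, 180], [159, 183], [5, 240], [11, 234], [20, 50], [9, 58], [10, 49], [20, 50], [20, 52], [30, 51], [22, 57], [25, 52], [15, 51], [15, 52], [13, 57], [16, 79], [6, 82], [16, 80], [20, 78], [6, 82], [9, 81], [12, 84]]
```

>>> {"op": "send_rows", "data": {
  "plan": [
    [[0.001, 0, 0.02], 0, 1],
    [[0, 0, 0.025], 0, 1],
    [[0, 0, 0.0175], 0, 1],
    [[0, 0, 0], 0, 1],
    [[0, 0, 0], 0, 0.1],
    [[0, 0, 0], 0, 0.1],
    [[0, 0, 0], 0, 0.1],
    [[0, 0, 0], 0, 0.1],
    [[0, 0, 0], 0, 0.1],
    [[0, 0, 0], 0, 0.1],
    [[0, 0, 0], 0, 0.1],
    [[0, 0, 0], 0, 0.1]
  ],
  "grip_force": 25
}}

```text
clock: 17.12
tcp_pos: [0.5885, 0.2748, 0.1065]
orientation: [[0.994, -0.11, 0.002], [-0.11, -0.994, 0.001], [0.002, -0.001, -1.0]]
ft_force: [1.4, 0.3, 7.1]
opening: 0.0272
gripper_force: 24.4
```

>>> {"op": "send_rows", "data": {
  "plan": [
    [[0, 0, 0], 0, 0.1],
    [[0, 0, 0], 0, 0.1],
    [[-0.0081, 0, -0.0075], 0, 0.1],
    [[-0.0081, 0, -0.0074], 0, 0.1],
    [[-0.0091, 0, -0.006], 0, 0.1],
    [[-0.0091, 0, -0.006], 0, 0.1],
    [[-0.01, 0, -0.0046], 0, 0.1],
    [[-0.01, 0, -0.0046], 0, 0.1],
    [[0, 0, 0], 0, 0.1]
  ]
}}

```text
clock: 17.87
tcp_pos: [0.5325, 0.2811, 0.143]
orientation: [[0.994, -0.109, 0.001], [-0.109, -0.994, 0.001], [0.001, -0.001, -1.0]]
ft_force: [0.6, 0.5, 5.3]
opening: 0.0273
gripper_force: 25.1
```

>>> {"op": "send_rows", "data": {
  "plan": [
    [[-0.0106, 0, -0.003], 0, 0.1],
    [[-0.0106, 0, -0.003], 0, 0.1],
    [[-0.0109, 0, -0.0013], 0, 0.1],
    [[-0.0109, 0, -0.0013], 0, 0.1],
    [[-0.009, 0, 0], 0, 0.1],
    [[-0.009, 0, 0], 0, 0.1],
    [[0, 0, 0], 0, 0.1]
  ]
}}

```text
clock: 18.45
tcp_pos: [0.4718, 0.2874, 0.15]
orientation: [[0.994, -0.109, -0.001], [-0.109, -0.994, -0.0], [-0.001, 0.0, -1.0]]
ft_force: [-0.1, 0.5, -0.5]
opening: 0.0273
gripper_force: 24.7
```

>>> {"op": "send_rows", "data": {
  "plan": [
    [[0, 0, -0.012], 0, 0.1],
    [[0, 0, -0.024], 0, 0.1],
    [[0, 0, -0.024], 0, 0.1],
    [[0, 0, -0.024], 0, 0.1],
    [[0, 0, -0.024], 0, 0.1],
    [[0, 0, -0.022], 0, 0.1],
    [[0, 0, 0], 0, 0.1],
    [[0, 0, 0], 0, 0.1]
  ]
}}

```text
clock: 19.12
tcp_pos: [0.4738, 0.2873, 0.2814]
orientation: [[0.994, -0.11, 0.001], [-0.11, -0.994, 0.001], [0.001, -0.001, -1.0]]
ft_force: [0.0, 0.3, -0.6]
opening: 0.0275
gripper_force: 24.7
```

```bash
python3 tilt.py
```

```text
scene blob [454 157  20  41 376] len 42.36024
side blob [ 305  222   33   89 1734] len 88.52145
axis [-0.0422  0.0133  0.999 ] deg 2.534301720825254 foot (array([0.4638, 0.2953, 0.1419]), np.float64(0.008614970537624484)) axis at tcp z [0.4698 0.2886 0.2814]
19.1167 tcp [0.4738 0.2873 0.2814] [ 0.9939 -0.1102  0.0011] [ 0.0199  0.3089 -0.5836] [ 23.2604   5.383   80.2419   0.0079  94.2968 119.5867]
```

Background clutter spoils this reading, so I'll move to the spot where tube_b measured cleanly.

>>> {"op": "send_rows", "data": {
  "plan": [
    [[0, 0.02, 0], 0, 0.1],
    [[0, 0.03, 0], 0, 0.1],
    [[0, 0.03, 0], 0, 0.1],
    [[0, 0.02, 0], 0, 0.1],
    [[0, 0, 0], 0, 0.1],
    [[0, 0, 0], 0, 0.1],
    [[0, 0, 0], 0, 0.1]
  ]
}}

```text
clock: 19.8
tcp_pos: [0.4622, 0.1881, 0.2796]
orientation: [[0.994, -0.11, -0.001], [-0.11, -0.994, 0.0], [-0.001, 0.0, -1.0]]
ft_force: [-0.2, -0.1, -0.9]
opening: 0.0269
gripper_force: 24.8
```

```bash
python3 tilt.py
```

```text
scene blob [410 148  16  40 355] len 40.871735
side blob [ 337  198   27   78 1002] len 80.181404
axis [-0.1673  0.0144  0.9858] deg 9.665201068034408 foot (array([0.4669, 0.1955, 0.1486]), np.float64(0.012896115368007291)) axis at tcp z [0.4561 0.1886 0.2796]
19.8 tcp [0.4622 0.1881 0.2796] [ 0.9939 -0.1103 -0.0011] [-0.2082 -0.0907 -0.922 ] [ 13.2825  -1.178   87.2322   0.0203  94.0044 109.6176]
```

```bash
python3 - <<'E'
import cv2,numpy as np
a=cv2.imread("pics/t_scene.png")[125:210,370:470];b=cv2.imread("pics/t_side.png")[180:290,300:400]
r=lambda f:cv2.resize(f,(int(f.shape[1]*440/f.shape[0]),440),interpolation=cv2.INTER_CUBIC)
A,B=r(a)[:,60:440],r(b);print(A.shape,B.shape)
o=np.hstack([A,B]);o=(255*(o/255.)**.6).astype(np.uint8);cv2.imwrite("pics/p6.png",o)
E
```

```text
(440, 380, 3) (440, 400, 3)
```

View pics/p6.png

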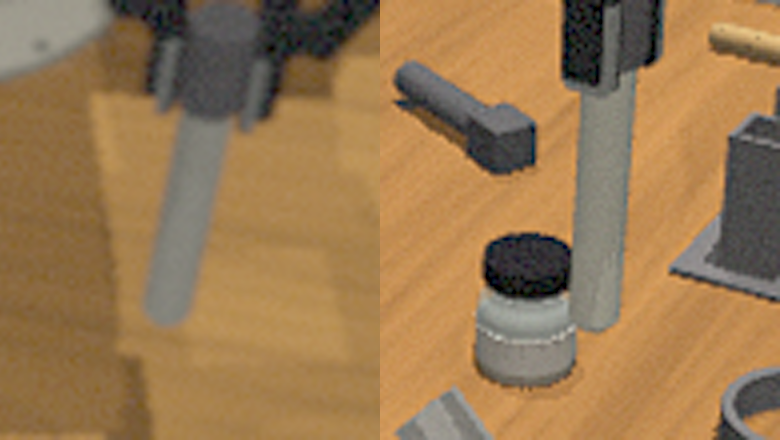

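Both views show a clean tube. The foot is at scene (414,185.9) and side (354.5,260), and the upper body is at scene (421.4,148.2) and side (357.3,201.3). The jar was what spoiled the mask.

```bash
python3 - <<'E'
from h import *
s,d=camera_info("scene"),camera_info("side")
P=[((421.4,148.2),(357.25,201.25)),((414.05,185.9),(354.5,260))]
N=[]
for c,i in((s,0),(d,1)):
    v=np.cross(ray(c,P[0][i])[1],ray(c,P[1][i])[1]);N.append(v/np.linalg.norm(v))
ax=np.cross(*N);ax/=np.linalg.norm(ax);ax*=np.sign(ax[2]);f=tri([(s,P[1][0]),(d,P[1][1])])
t=read_state();print(ax,np.degrees(np.arccos(ax[2])),f,"foot in tool",t["orientation"].T@(f[0]-t["tcp_pos"]),t["tcp_pos"])
E
```

```text
[ 0.0054 -0.008   1.    ] 0.5518303093839523 (array([0.4635, 0.1888, 0.166 ]), np.float64(0.0020170096435432193)) foot in tool [ 0.0014 -0.0004  0.1138] [0.4622 0.1885 0.2798]
```

Tube_a hangs upright (0.6°) with its foot 0.114 m below the TCP. I'll lift it to clear tube_b and go over mouth0 at about (0.5045,-0.3145).

>>> {"op": "send_rows", "data": {
  "plan": [
    [[0, 0, -0.025], -4.8, 0.1],
    [[0, 0, -0.03], 0, 0.1],
    [[0.0039, 0.0359, 0], 0, 0.1],
    [[0.0039, 0.0359, 0], 0, 0.1],
    [[0.0039, 0.0359, 0], 0, 0.1],
    [[0.0039, 0.0359, 0], 0, 0.1],
    [[0.0039, 0.0359, 0], 0, 0.1],
    [[0.0039, 0.0359, 0], 0, 0.1],
    [[0.0039, 0.0359, 0], 0, 0.1],
    [[0.0039, 0.0359, 0], 0, 0.1],
    [[0.0039, 0.0359, 0], 0, 0.1],
    [[0.0039, 0.0359, 0], 0, 0.1]
  ]
}}

```text
clock: 20.9
tcp_pos: [0.492, -0.1732, 0.3349]
orientation: [[1.0, -0.025, -0.0], [-0.025, -1.0, 0.0], [-0.0, -0.0, -1.0]]
ft_force: [0.7, 0.8, -0.6]
opening: 0.0265
gripper_force: 24.9
```

>>> {"op": "send_rows", "data": {
  "plan": [
    [[0.0039, 0.0359, 0], 0, 0.1],
    [[0.0039, 0.0359, 0], 0, 0.1],
    [[0.0039, 0.0359, 0], 0, 0.1],
    [[0.0039, 0.035, 0], 0, 0.1],
    [[0, 0, 0], 0, 0.1],
    [[0, 0, 0], 0, 0.1],
    [[0, 0, 0], 0, 0.1]
  ]
}}

```text
clock: 21.48
tcp_pos: [0.504, -0.3145, 0.3347]
orientation: [[1.0, -0.026, -0.001], [-0.026, -1.0, 0.001], [-0.001, -0.001, -1.0]]
ft_force: [0.1, 0.3, -1.1]
opening: 0.0269
gripper_force: 25.0
```

```bash
python3 tilt.py
```

```text
scene blob [183 105  19  43 375] len 44.808746
side blob [ 408   84   38   79 1528] len 78.40732
axis [0.173  0.1186 0.9778] deg 12.105510113958049 foot (array([ 0.4797, -0.3326,  0.1777]), np.float64(0.01213868305527265)) axis at tcp z [ 0.5154 -0.3094  0.3347]
21.4833 tcp [ 0.504  -0.3145  0.3347] [ 0.9997 -0.0259 -0.0007] [ 0.1188  0.3277 -1.1067] [-39.4008  10.3205  68.6147   0.0177 101.1275  52.0873]
```

The grey background spoils that reading, so I'll rely on the clean one and feel the way down.

>>> {"op": "send_rows", "data": {
  "plan": [
    [[0, 0, 0.02], 0, 0.1],
    [[0, 0, 0.03], 0, 0.1],
    [[0, 0, 0.03], 0, 0.1],
    [[0, 0, 0.02], 0, 0.1],
    [[0, 0, 0.01], 0, 0.1],
    [[0, 0, 0.005], 0, 0.1],
    [[0, 0, 0], 0, 0.1]
  ]
}}

```text
clock: 22.17
tcp_pos: [0.5037, -0.3145, 0.2203]
orientation: [[1.0, -0.026, -0.0], [-0.026, -1.0, 0.0], [-0.0, -0.0, -1.0]]
ft_force: [-0.0, -0.6, -0.3]
opening: 0.0269
gripper_force: 25.0
```

>>> {"op": "send_rows", "data": {
  "plan": [
    [[0, 0, 0.003], 0, 0.1],
    [[0, 0, 0.003], 0, 0.1],
    [[0, 0, 0.003], 0, 0.1],
    [[0, 0, 0], 0, 0.1]
  ]
}}

```text
clock: 22.5
tcp_pos: [0.5035, -0.3151, 0.211]
orientation: [[1.0, -0.027, -0.0], [-0.027, -1.0, 0.0], [-0.0, -0.0, -1.0]]
ft_force: [-0.1, -0.6, -1.1]
opening: 0.0271
gripper_force: 25.0
```

>>> {"op": "send_rows", "data": {
  "plan": [
    [[0, 0, 0.003], 0, 0.1],
    [[0, 0, 0.003], 0, 0.1],
    [[0, 0, 0.003], 0, 0.1],
    [[0, 0, 0], 0, 0.1]
  ]
}}

```text
clock: 22.83
tcp_pos: [0.5033, -0.3149, 0.2014]
orientation: [[1.0, -0.027, -0.001], [-0.027, -1.0, 0.001], [-0.001, -0.001, -1.0]]
ft_force: [0.4, 0.4, 0.0]
opening: 0.0273
gripper_force: 25.0
```

Foot about 8 mm under the rim with no contact. Continuing down past the plug height.

>>> {"op": "send_rows", "data": {
  "plan": [
    [[0, 0, 0.003], 0, 0.1],
    [[0, 0, 0.003], 0, 0.1],
    [[0, 0, 0.003], 0, 0.1],
    [[0, 0, 0.003], 0, 0.1],
    [[0, 0, 0.003], 0, 0.1],
    [[0, 0, 0], 0, 0.1]
  ]
}}

```text
clock: 23.33
tcp_pos: [0.5034, -0.3149, 0.1864]
orientation: [[1.0, -0.026, -0.001], [-0.026, -1.0, 0.001], [-0.001, -0.001, -1.0]]
ft_force: [-0.1, -0.4, -0.5]
opening: 0.0274
gripper_force: 25.0
```

>>> {"op": "send_rows", "data": {
  "plan": [
    [[0, 0, 0.003], 0, 0.1],
    [[0, 0, 0.003], 0, 0.1],
    [[0, 0, 0.003], 0, 0.1],
    [[0, 0, 0.003], 0, 0.1],
    [[0, 0, 0.003], 0, 0.1],
    [[0, 0, 0], 0, 0.1]
  ]
}}

```text
clock: 23.83
tcp_pos: [0.5034, -0.3149, 0.1714]
orientation: [[1.0, -0.026, -0.001], [-0.026, -1.0, 0.001], [-0.001, -0.001, -1.0]]
ft_force: [0.3, 0.5, -0.3]
opening: 0.0266
gripper_force: 25.0
```

>>> {"op": "send_rows", "data": {
  "plan": [
    [[0, 0, 0.003], 0, 0.1],
    [[0, 0, 0.003], 0, 0.1],
    [[0, 0, 0.003], 0, 0.1],
    [[0, 0, 0.003], 0, 0.1],
    [[0, 0, 0], 0, 0.1]
  ]
}}

```text
clock: 24.25
tcp_pos: [0.5033, -0.3149, 0.1594]
orientation: [[1.0, -0.026, -0.001], [-0.026, -1.0, 0.001], [-0.001, -0.001, -1.0]]
ft_force: [-0.2, -1.0, -1.1]
opening: 0.0271
gripper_force: 25.0
```

>>> {"op": "send_rows", "data": {
  "plan": [
    [[0, 0, 0.004], 0, 0.1],
    [[0, 0, 0.004], 0, 0.1],
    [[0, 0, 0.004], 0, 0.1],
    [[0, 0, 0.004], 0, 0.1],
    [[0, 0, 0.004], 0, 0.1],
    [[0, 0, 0.004], 0, 0.1],
    [[0, 0, 0], 0, 0.1]
  ]
}}

```text
clock: 24.83
tcp_pos: [0.5033, -0.3149, 0.1352]
orientation: [[1.0, -0.026, -0.001], [-0.026, -1.0, 0.001], [-0.001, -0.001, -1.0]]
ft_force: [-0.5, -0.4, -0.7]
opening: 0.0271
gripper_force: 25.0
```

>>> {"op": "send_rows", "data": {
  "plan": [
    [[0, 0, 0.003], 0, 0.1],
    [[0, 0, 0.003], 0, 0.1],
    [[0, 0, 0.002], 0, 0.1],
    [[0, 0, 0], 0, 0.1]
  ]
}}

```text
clock: 25.17
tcp_pos: [0.5034, -0.3149, 0.1277]
orientation: [[1.0, -0.026, -0.0], [-0.026, -1.0, 0.0], [-0.0, -0.0, -1.0]]
ft_force: [0.7, 0.5, -0.2]
opening: 0.0271
gripper_force: 25.0
```

>>> {"op": "send_rows", "data": {
  "plan": [
    [[0, 0, 0.002], 0, 0.1],
    [[0, 0, 0.001], 0, 0.1],
    [[0, 0, 0], 0, 0.1]
  ]
}}

```text
clock: 25.42
tcp_pos: [0.5035, -0.315, 0.125]
orientation: [[1.0, -0.026, -0.0], [-0.026, -1.0, 0.0], [-0.0, -0.0, -1.0]]
ft_force: [0.3, -0.2, 0.9]
opening: 0.0272
gripper_force: 25.0
```

Close to the floor. A touch more, then release with a partial opening and lift clear.

>>> {"op": "send_rows", "data": {
  "plan": [
    [[0, 0, 0.002], 0, 0.1],
    [[0, 0, 0.001], 0, 0.1],
    [[0, 0, 0], 0, 0.1]
  ]
}}

```text
clock: 25.67
tcp_pos: [0.504, -0.3153, 0.1232]
orientation: [[1.0, -0.026, 0.002], [-0.026, -1.0, -0.001], [0.002, 0.001, -1.0]]
ft_force: [-1.2, 0.4, 10.1]
opening: 0.0272
gripper_force: 26.0
```

>>> {"op": "send_rows", "data": {
  "plan": [
    [[0, 0, 0], 0, 0.55],
    [[0, 0, 0], 0, 0.55],
    [[0, 0, 0], 0, 0.55],
    [[0, 0, 0], 0, 0.55],
    [[0, 0, 0], 0, 0.55],
    [[0, 0, -0.004], 0, 0.55],
    [[0, 0, -0.02], 0, 0.55],
    [[0, 0, -0.03], 0, 0.55],
    [[0, 0, -0.03], 0, 0.55],
    [[0, 0, -0.035], 0, 0.55],
    [[0, 0, -0.035], 0, 0.55],
    [[0, 0, -0.03], 0, 0.55]
  ]
}}

```text
clock: 26.67
tcp_pos: [0.5034, -0.3149, 0.3091]
orientation: [[1.0, -0.026, 0.001], [-0.026, -1.0, -0.001], [0.001, 0.001, -1.0]]
ft_force: [0.2, -0.2, -0.0]
opening: 0.0468
gripper_force: 0.0
```

```bash
python3 - <<'E'
from h import *
for n in("side","scene"):
    cc=camera_info(n);im=grab_frame(n);cv2.imwrite(f"pics/z_{n}.png",im);old=cv2.imread(f"pics/{n}0.png")
    h=cv2.cvtColor(im,cv2.COLOR_BGR2HSV)
    for name,m in(("m0",(.5045,-.3145)),("m1",(.507,-.239))):
        print(n,name,[(z,*h[tuple(proj(cc,np.array([*m,z])).round().astype(int)[::-1])][1:].tolist()) for z in(.19,.18,.175,.17,.165,.15,.135,.13,.125,.12,.11,.10)])
t=read_state();print(t["clock"],t["tcp_pos"],t["ft_force"],t["opening"])
E
```

```text
side m0 [(0.19, 146, 7), (0.18, 16, 82), (0.175, 24, 116), (0.17, 7, 36), (0.165, 17, 105), (0.15, 20, 39), (0.135, 28, 36), (0.13, 7, 36), (0.125, 31, 41), (0.12, 40, 95), (0.11, 49, 94), (0.1, 35, 94)]
side m1 [(0.19, 38, 87), (0.18, 39, 92), (0.175, 39, 86), (0.17, 16, 80), (0.165, 18, 86), (0.15, 26, 39), (0.135, 8, 33), (0.13, 7, 35), (0.125, 49, 83), (0.12, 45, 97), (0.11, 41, 87), (0.1, 38, 95)]
scene m0 [(0.19, 179, 137), (0.18, 111, 126), (0.175, 34, 104), (0.17, 6, 84), (0.165, 21, 61), (0.15, 36, 35), (0.135, 13, 38), (0.13, 28, 36), (0.125, 13, 38), (0.12, 11, 48), (0.11, 36, 84), (0.1, 31, 82)]
scene m1 [(0.19, 177, 140), (0.18, 168, 141), (0.175, 23, 89), (0.17, 14, 88), (0.165, 9, 85), (0.15, 28, 37), (0.135, 23, 34), (0.13, 28, 37), (0.125, 15, 34), (0.12, 33, 47), (0.11, 26, 79), (0.1, 28, 83)]
26.7667 [ 0.5043 -0.3156  0.312 ] [ 0.1734 -0.0579  0.3274] 0.047004906270850626
```

Both tubes sit at the same height, with caps at about 0.13–0.17 m in both views. Each was felt to the floor, and the gripper is clear, so I'm handing in.

```bash
python3 -c "from bench import job_done;print(job_done())"
```

```text
the job is handed in; nothing more can be done
None
```

I stood both tubes cap up on the pocket floors and released them: tube_b in the middle pocket (mouth1) and tube_a in mouth0. I handed the job in at about 27 s, but `job_done` gave no verdict.

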